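# Lock the board stop into the worktop rail

### The arm

A 7-joint arm with a two-finger parallel gripper is mounted at the origin on the work surface; the furniture and walls round the work are solid. World frame = base frame: x ahead of the robot, y to its left, z up, the work surface at z = 0. Lengths are in m, angles in rad, forces in N, time in s.
With the tool pointing down it reaches from about 0.425 to 0.95 m from the base axis. Payload 4.7 kg.
Tool frame: the origin (TCP) lies on the centre line of the jaws, within the pads' length; the fingertips stand 14 mm ahead of it and the grasp point (between the pads) lies 5 mm behind it; z points along the fingers, y is the line along which they close (so a half turn about z gives the same grasp; the last joint's range is limited). The gripper opens to 87 mm and grips with 3 to 60 N. Pads are 19 mm wide; open, the fingers measure 117 mm over their backs; the gripper's body (75 mm by 190 mm) begins 51 mm behind the grasp point.
Start: joints at [1.244, 0.469, -0.049, 1.532, 0.024, 1.141, -0.082], TCP at [0.198, -0.645, 0.237] pointing down, gripper open.
Joint ranges: [-2.59, 2.59], [-0.33, 1.99], [-1.39, 1.29], [0.1, 2.45], [-1.04, 4.18], [0.21, 1.99], [-2.66, 2.66]. Speed limits (rad/s): [2.57, 2.57, 3.14, 3.14, 3.14, 3.14, 3.14].

### API

Orientations are given as a 3x3 rotation matrix whose columns are the frame's x, y, z axes.
In Python, from rig import monitor, snapshot, calibration, job gives the robot as it stands.
- The arm moves only by the tool jog_arm, never from a script. Its argument "plan" is a list of rows, each a list of 3 entries, a list of its own where there are three numbers: the shift along the tool's x, y, z in units of 25 mm (1.0 is 25 mm), then the turn about the tool's z in units of 8 degrees (1.0 is 8 degrees), then the finger opening in mm, from 0 to 87. A call has 1 to 20 rows; each row shifts and turns the commanded pose from where the row before left it, along the tool's axes as they then stand; what a row does not reach is not made up. A row lasts 1/8 s, in which the tool goes at most 62.5 mm and 10.7 degrees, less where a joint would pass 70% of its speed; a pose out of reach is approached as far as the arm can. A call is refused whole if a number of a shift passes 1 or a number of a turn 1, either way. A call with a gripper value outside its range is refused whole. The fingers move at their own pace and stop on an object; the grip force is fixed at half the most. Time passes only in rows, so rows that do not move let the fingers close. It gives the time, the measured TCP pose, the force, the opening and the grip force at its end, in the units of the state.
- monitor.state(): the state, without advancing time (a new reading comes with each control period).
- snapshot(name): name is "scene" or "top" or "wrist"; returns (picture, depth): 420x560x3 uint8, red, green, blue; 420x560 float32, m along the optical axis (not along the pixel's ray), 0 where there is no reading.
- calibration(name): a dict with "fx", "fy", "cx", "cy" (pixels), "distortion" ([k1, k2, p1, p2, k3] as OpenCV has them; the pictures are not rectified), "extrinsics" (4x4, takes a point from camera to world coordinates). Camera axes: x right, y up, looking along -z (the intrinsics and any distortion apply to the point x, -y, -z); pixel columns grow to the right and rows downward; lengths in m; the calibration is good to about 2 mm. A picture is of the moment at which its call begins: read the wrist's pose just before it. calibration takes no time and is no camera call; for the wrist camera it gives the pose at the moment of the call.
- job.hand_in(): hands the job in; it is judged then, once.
The state is a dict: "t": time; "joint_positions": joint angles; "joint_velocities": joint speeds; "joint_torque": joint torques, N m; "tool_pos": TCP position; "orientation": TCP orientation; "force": force on the tool from outside, world axes, zero at the start; "torque": the same for the moment, N m; "width": finger opening in m; "grip_force": force on a finger pad.
Only numpy, scipy, OpenCV 4.12 (cv2) and the standard library are available. Lean on these libraries where they do the work, as an engineer would, in place of code of your own. Each camera call takes 0.05 s, during which the arm holds its last target. There are 200 camera calls.

### The job

Hold the chopping board fast with the loose sliding stop: set the stop astride the slotted worktop rail past the board's free end, its arm on the board's side and the hammer head under its knob lengthwise in the slot; press the sprung knob down, turn it a full quarter turn clockwise and let it rise so that the head catches under the rail's lips. Then, with the knob left locked, slide the stop along the rail until its arm has pushed the board home on the buffer screw of the fence at the rail's other end, with a firm but gentle push of about 10 N on the board beyond what the sliding takes, and leave the board gripped there. Do not lean hard on the rail, ram the board or disturb the other things.

Things in the scene. Friction and masses are not known exactly. Their poses are not given: they have to be found in the camera images.
- rail: Fixed aluminium strut rail, slot up, 45 wide x 460 long x 32 mm high. Origin on the worktop on its centre line; y along it to the fence, z up, board on its -x side. Spans y -240 to 220 mm, ends closed. Slot 22.4 mm wide between in-turned lips (z 29 to 32 mm) with down-turned hems to z 25; inside 40 mm wide, floor z 3. Friction 0.2. Stop seated: its origin at x 0, z 4 mm here.
- fence: Steel fence bolted on the rail's left end; its frame is rail's. Its arm reaches out to x = -145 mm, face at y = 195 mm, looking to -y. Through the arm at x -91, z 14.5 mm goes a buffer screw with an 18 mm rubber foot on which the board's end comes to rest. It is set differently each time, its crown anywhere from y 176 to 191 mm, and is not measured: feel for it. It does not give.
- board: Loose wooden chopping board 120 (x) x 210 (y) x 20 mm (z), 0.2 to 0.6 kg, lying flat beside the rail, 5 to 12 mm off its side, its axes along the rail's within 0.02 rad; 10 to 46 mm short of the buffer at the start. Origin at the centre of its underside.
- board_free_end (a point): Centre of the board's end face away from the fence (its -y end), which the stop's arm pushes on.
- stop: Loose steel stop, 0.3 kg with its knob, standing on its two skirts: saddle 54 (x) x 100 (y) x 36 mm high, 46.6 mm between the skirts (feet flared), underside of its top at z 28 mm. Origin centred at the skirts' feet, z up. An arm 14 mm square reaches sideways to x = -120 mm. On its centre line it carries the knob's spindle, which turns and plunges in it.
- stop_face (a point): Centre of the flat rubber strip (80 x 10 mm) on the stop's arm that meets the board's end: at x = -78, y = +55, z = 13 mm in the stop's frame; y points out of its face, towards the board when mounted.
- knob_grip (a point): Grip point in the stop's black bar knob, on the spindle's axis, 64 mm above the stop's origin while up. Bar 12 mm thick (x), 46 long (y), 50 to 76 mm above that origin; pinch across the 12 mm. The spindle's hammer head, 36 mm long (along the bar) and 19 wide, has its foot 18 mm above the origin while up, and cross grooves that take the rail's hems. Moves with the knob.
- knob (a joint): Angle of knob and head in the saddle, rad: 0 = bar along the saddle's y (and so along the slot), as at the start; grows clockwise seen from above to a stop at 1.571. Friction about 0.03 N m. In the rail it turns only while plunged by more than 6.5 mm, when the head is clear below the hems.
- plunge (a joint): How far the knob is pressed down in the saddle, m: 0 = up, bottoms at 0.0085. Spring 5 N at 0, 1 N more a mm (13.5 N at the bottom). Turned and released in the rail, the head rises to about 0.003, where the hems lie in its grooves; it then clamps with about 8 N, and sliding the stop takes 3 to 6 N, plus 1 to 4 N for the board.
- lemon_a: Loose lemon 78 mm long on the worktop near the board; leave alone.
- garlic: Loose garlic bulb 60 mm across, at the right; leave alone.
- salt_shaker: Salt shaker 44 x 90 mm high, at the right; leave alone.
- mug: Small mug 62 x 50 mm high, at the left; leave alone.

How it is judged:
On the way, in this order (a step that is already met when the one before it is completed fails the run):
1. the stop sits on the rail with its head lengthwise in the slot (x of stop in the frame of rail between -0.004 and 0.004 m and z of stop in the frame of rail between 0.002 and 0.006 m and y of stop in the frame of rail between -0.21 and 0 m and value of joint knob below 0.3 rad), for 0.1 s.
2. the head is turned a quarter turn and has risen under the lips (x of stop in the frame of rail between -0.004 and 0.004 m and z of stop in the frame of rail between 0.002 and 0.006 m and y of stop in the frame of rail between -0.21 and 0 m and value of joint knob above 1.4 rad and value of joint plunge between 0.0015 and 0.0045 m), for 0.2 s.
3. the locked stop presses the board home on the fence's buffer with more than 4 N (all of step 2 and contact force between stop and board above 4 N and contact force between board and fence above 4 N), for 0.2 s.
At the end, for the whole second after the job is handed in: Stop seated on the rail (4 mm of its centre line, origin 2 to 6 mm up), knob past 1.4 rad and risen to a plunge of 1.5 to 4.5 mm, so caught under the lips; board flat, square to 0.08 rad, held between stop and buffer with over 0.5 N on each; all at rest (all of step 2 and contact force between stop and board above 0.5 N and contact force between board and fence above 0.5 N and angle between the y axis of board and the y axis of rail, either way round below 0.08 rad and angle between board's own z axis and vertical below 0.03 rad and linear speed of each of stop, board below 0.01 m/s); the robot touches nothing.
It fails at once if the stop is pressed on the rail with more than 60 N, all contacts together (contact force between stop and rail above 60 N).
It fails at once if the board is squeezed between stop and fence with more than 20 N (contact force between stop and board above 20 N or contact force between board and fence above 20 N).
It fails at once if the board is tipped up by more than 0.12 rad (angle between board's own z axis and vertical above 0.12 rad).
It fails at once if the lemon, garlic, salt shaker or mug is shifted by more than 25 mm (distance of any of lemon_a, garlic, salt_shaker, mug from where it was at the start of the episode above 0.025 m).
It also fails if it takes over 72 s, if anything falls off the work surface, if the arm or the gripper's body presses on something with over 40 N, if the wrist force passes 120 N, or if a joint passes its speed limit or range.

## Working session

There is one attempt and no reset: what is moved stays moved. The work goes in short steps, Python scripts to look and compute and a tool call to move; the robot and the scene stay as the last step left them, time stands still between calls to the robot, and variables do not carry over. Pictures are saved under pics/ and viewed, at most 10 in all, crops included, and the job is handed in when it is done.

Besides the shell and the picture viewer there is one more tool, called after "Request:" as name([rows], argument=value, ...), one row to a line, values as JSON. jog_arm: Moves the arm, as the interface text tells. Its arguments: {"type":"object","properties":{"plan":{"type":"array"}},"required":["plan"]}

```bash
mkdir -p pics; cat > h.py <<'E'
import numpy as np, cv2
from rig import monitor, snapshot, calibration, job
def grab(n,f):
    c=calibration(n); p,d=snapshot(n); cv2.imwrite(f'pics/{f}.png',p[:,:,::-1]); np.savez(f'{f}.npz',p=p,d=d,E=c['extrinsics'],K=[c['fx'],c['fy'],c['cx'],c['cy']],D=c['distortion']); return p,d
def cloud(f):
    z=np.load(f'{f}.npz'); fx,fy,cx,cy=z['K']; K=np.array([[fx,0,cx],[0,fy,cy],[0,0,1.]])
    h,w=z['d'].shape; u,v=np.meshgrid(np.arange(w),np.arange(h))
    n=cv2.undistortPoints(np.stack([u,v],-1).reshape(-1,1,2).astype(np.float64),K,z['D']).reshape(h,w,2)
    d=z['d']; P=np.stack([n[...,0]*d,-n[...,1]*d,-d],-1)
    W=P@z['E'][:3,:3].T+z['E'][:3,3]; W[d==0]=np.nan
    return W,z['p']
E
python3 - <<'E'
from h import *
for n in('top','scene'): grab(n,n+'0')
s=monitor.state(); print({k:np.round(v,3).tolist() for k,v in s.items()})
E
```

```text
{'t': 0.1, 'joint_positions': [1.244, 0.469, -0.049, 1.534, 0.024, 1.141, -0.082], 'joint_velocities': [-0.0, -0.002, 0.0, -0.005, -0.001, -0.001, -0.0], 'joint_torque': [0.001, -50.917, -0.081, -23.683, -0.061, 0.034, 0.0], 'tool_pos': [0.198, -0.645, 0.236], 'orientation': [[0.956, 0.293, -0.001], [0.293, -0.956, 0.002], [-0.0, -0.002, -1.0]], 'force': [-0.762, 0.077, -0.806], 'torque': [0.009, -0.029, 0.01], 'grip_force': 0.0, 'width': 0.087}
```

View pics/top0.png

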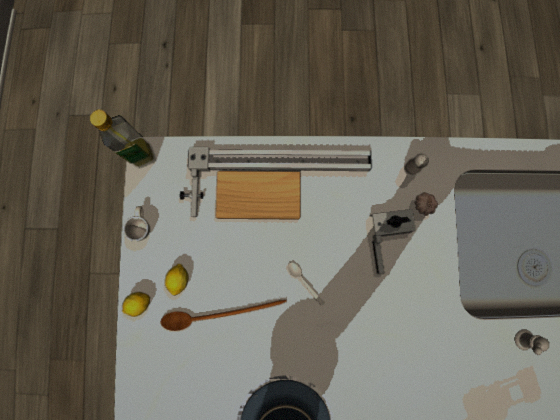

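View pics/scene0.png

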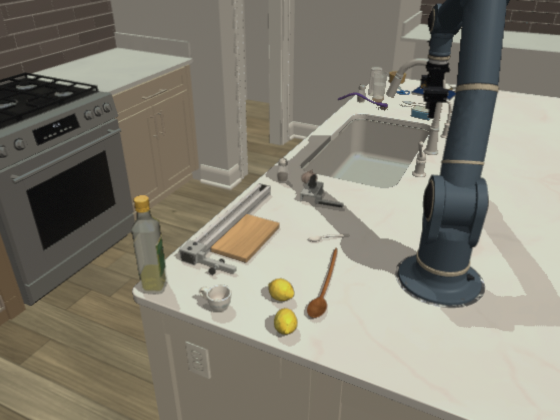

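The top view shows the rail at (205–370, 158) with the fence at its left, the board at (258,194), and the stop at (393,222) with its arm pointing down to (379,270). The garlic at (426,203) is close to the stop.

```bash
python3 - <<'E'
from h import *
W,p=cloud('top0')
for n,(u,v) in dict(railR=(365,160),railL=(230,155),fence=(200,157),boardc=(258,194),knob=(398,221),saddleL=(378,222),arm_end=(379,270),garlic=(426,203),base=(285,410),salt=(418,162)).items(): print(n,W[v,u].round(3))
def seg(x0,x1,y0,y1,z0,z1,name):
    m=(W[...,0]>x0)&(W[...,0]<x1)&(W[...,1]>y0)&(W[...,1]<y1)&(W[...,2]>z0)&(W[...,2]<z1)
    P=W[m]; r=cv2.minAreaRect(P[:,:2].astype(np.float32)); print(name,len(P),r,np.median(P[:,2]))
sx,sy=W[222,393,:2]; 
rx,ry=W[155,300,:2]
seg(rx-.04,rx+.06,W[160,365,1]-.03,W[155,230,1]-.02,.022,.045,'rail')
bx,by=W[194,258,:2]; seg(bx-.075,bx+.075,by-.12,by+.12,.012,.026,'board')
k=W[221,398]; seg(k[0]-.06,k[0]+.05,k[1]-.04,k[1]+.06,.028,.045,'saddle'); seg(k[0]-.06,k[0]+.05,k[1]-.06,k[1]+.06,.065,.09,'knob')
seg(k[0]-.16,k[0]-.035,k[1]-.04,k[1]+.09,.01,.03,'arm')
print(calibration('wrist')['extrinsics'].round(3).tolist(),calibration('wrist')['fx'],np.load('top0.npz')['K'],np.load('top0.npz')['E'][:3,3])
E
```

```text
railR [ 0.646 -0.205  0.002]
railL [0.66  0.142 0.001]
fence [0.644 0.212 0.038]
boardc [0.554 0.068 0.018]
knob [ 0.479 -0.262  0.077]
saddleL [ 0.482 -0.224  0.037]
arm_end [ 0.367 -0.227  0.019]
garlic [ 0.527 -0.343  0.043]
base [0.064 0.001 0.09 ]
salt [ 0.619 -0.314  0.085]
rail 1210 ((0.6428276896476746, -0.04684147238731384), (0.04415383189916611, 0.33605101704597473), 0.0014751533744856715) 0.03195939281069987
board 4146 ((0.5570639967918396, 0.06814201921224594), (0.23862028121948242, 0.12756575644016266), 89.46061706542969) 0.019998733369078703
saddle 662 ((0.473491907119751, -0.2604803442955017), (0.07114271074533463, 0.09127730876207352), 7.237755298614502) 0.03590991301865748
knob 115 ((0.4813652038574219, -0.2620736062526703), (0.014500336721539497, 0.04587860777974129), 0.9100646376609802) 0.07645898055301137
arm 237 ((0.4014945924282074, -0.22605560719966888), (0.08586014062166214, 0.01871790550649166), 5.835209846496582) 0.018724234432487386
[[0.293, 0.918, 0.268, 0.272], [-0.956, 0.282, 0.081, -0.622], [-0.002, -0.28, 0.96, 0.385], [0.0, 0.0, 0.0, 1.0]] 312.72738342862976 [398.44274587 398.44274587 279.64739222 208.47765829] [0.36538047 0.0068666  0.991304  ]
```

Request:
jog_arm([
  [[0.4,-0.3,0],0,87],
  [[0.77,-0.57,0],0,87],
  [[0.77,-0.57,0],0,87],
  [[0.77,-0.57,0],0,87],
  [[0.77,-0.57,0],0,87],
  [[0.77,-0.57,0],0,87],
  [[0.77,-0.57,0],0,87],
  [[0.77,-0.57,0],0,87],
  [[0.77,-0.57,0],0,87],
  [[0.77,-0.57,0],0,87],
  [[0.77,-0.57,0],0,87],
  [[0.77,-0.57,0],0,87],
  [[0.77,-0.57,0],0,87],
  [[0.77,-0.57,0],0,87],
  [[0.77,-0.57,0],0,87],
  [[0.77,-0.57,0],0,87],
  [[0.77,-0.57,0],0,87],
  [[0.77,-0.57,0],0,87],
  [[0.77,-0.57,0],0,87],
  [[0.77,-0.57,0],0,87],
])

```text
t: 2.6
tool_pos: [0.4761, -0.2674, 0.2367]
orientation: [[0.956, 0.294, 0.0], [0.294, -0.956, -0.0], [0.0, 0.0, -1.0]]
force: [-0.2, -0.4, 0.0]
width: 0.0872
grip_force: 0.0
```

Request:
jog_arm([
  [[0,0,0],-1,87],
  [[0,0,0],-1,87],
  [[0,0,0],-1,87],
  [[0,0,0],-1,87],
  [[0,0,0],-1,87],
  [[0,0,0],-1,87],
  [[0,0,0],-1,87],
  [[0,0,0],-1,87],
  [[0,0,0],-1,87],
  [[0,0,0],0,87],
])

```text
t: 3.85
tool_pos: [0.4757, -0.2683, 0.2367]
orientation: [[0.018, 1.0, 0.0], [1.0, -0.018, -0.0], [-0.0, 0.0, -1.0]]
force: [-0.1, 0.8, -0.1]
width: 0.0871
grip_force: 0.0
```

```bash
python3 - <<'E'
from h import *
s=monitor.state(); print({k:np.round(v,4).tolist() for k,v in s.items()})
grab('wrist','w1')
E
```

```text
{'t': 3.85, 'joint_positions': [0.8145, 0.2957, -0.464, 1.821, 0.1502, 1.0593, 0.2766], 'joint_velocities': [-0.0062, 0.0022, 0.0138, -0.0027, -0.0029, 0.0006, -0.0304], 'joint_torque': [0.1443, -37.5701, -3.0961, -22.4087, -0.0193, 0.0624, 0.2702], 'tool_pos': [0.4757, -0.2683, 0.2367], 'orientation': [[0.0175, 0.9998, 0.0002], [0.9998, -0.0175, -0.0002], [-0.0002, 0.0002, -1.0]], 'force': [-0.0846, 0.8415, -0.0696], 'torque': [0.017, -0.1224, 0.0706], 'grip_force': 0.0, 'width': 0.0871}
```

View pics/w1.png

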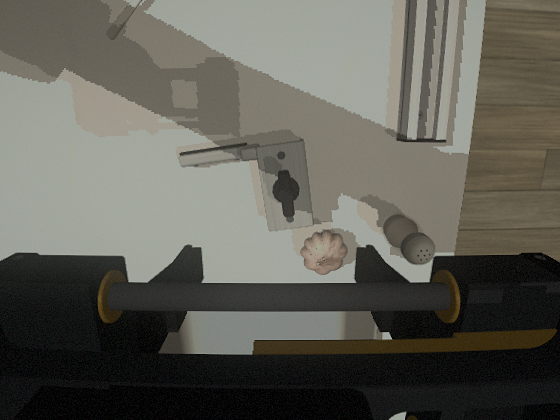

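The wrist view shows the stop at (285,187) yawed a few degrees, the garlic at (323,252), and the rail's right end at (425,138).

```bash
cat >> h.py <<'E'
def rect(W,c,h,z0,z1,name):
    m=(abs(W[...,0]-c[0])<h[0])&(abs(W[...,1]-c[1])<h[1])&(W[...,2]>z0)&(W[...,2]<z1)
    P=W[m]; r=cv2.minAreaRect(P[:,:2].astype(np.float32)); print(name,len(P),np.round(r[0],4),np.round(r[1],4),round(r[2],2),'z',np.median(P[:,2]).round(4)); return P
E
python3 - <<'E'
from h import *
W,p=cloud('w1')
P=rect(W,(.478,-.262),(.03,.04),.066,.09,'knob'); print(P[:,2].max())
S=rect(W,(.478,-.262),(.04,.065),.031,.041,'saddle')
A=rect(W,(.40,-.235),(.05,.045),.012,.03,'arm')
R=rect(W,(.645,-.15),(.06,.16),.028,.036,'rail')
print(R[:,1].min())
G=rect(W,(.527,-.343),(.045,.04),.015,.09,'garlic')
a=S[:,:2]-S[:,:2].mean(0)
# edges of saddle: per-v-bin min/max
for Q,nm in((S,'saddle'),(R,'rail')):
    ys=np.linspace(np.percentile(Q[:,1],6),np.percentile(Q[:,1],94),12)
    lo=[];hi=[];yy=[]
    for y in ys:
        q=Q[abs(Q[:,1]-y)<.004,0]
        if len(q)>3: lo.append(q.min());hi.append(q.max());yy.append(y)
    print(nm,'edge slopes dx/dy',np.polyfit(yy,lo,1),np.polyfit(yy,hi,1),np.round(yy,3),np.round(lo,4),np.round(hi,4))
E
```

```text
knob 564 [ 0.484  -0.2626] [0.0459 0.0163] 89.95 z 0.0773
0.07973581746447495
saddle 3376 [ 0.4768 -0.264 ] [0.0688 0.0989] 7.08 z 0.0366
arm 982 [ 0.4052 -0.227 ] [0.0914 0.0185] 7.14 z 0.0202
rail 3518 [ 0.6399 -0.1897] [0.2426 0.0505] 87.48 z 0.0328
-0.3098389794103661
garlic 1708 [ 0.5234 -0.3317] [0.0579 0.087 ] 25.25 z 0.0375
saddle edge slopes dx/dy [-0.28475899  0.37863983] [-0.1196051   0.47957599] [-0.306 -0.298 -0.29  -0.282 -0.274 -0.266 -0.258 -0.25  -0.242 -0.234
 -0.226 -0.218] [0.4621 0.4612 0.4601 0.4593 0.4583 0.4574 0.4565 0.4556 0.4539 0.4381
 0.4384 0.4387] [0.5164 0.5151 0.5137 0.5138 0.5125 0.5112 0.5101 0.51   0.5088 0.5078
 0.5065 0.5053]
rail edge slopes dx/dy [0.0051253  0.62018869] [0.00692781 0.66585842] [-0.21  -0.198 -0.186 -0.174 -0.162 -0.15  -0.138 -0.126 -0.114 -0.102
 -0.09  -0.078] [0.6186 0.6194 0.6192 0.6199 0.619  0.6195 0.6199 0.6194 0.62   0.6189
 0.6201 0.6196] [0.6642 0.6646 0.6651 0.664  0.665  0.6644 0.6649 0.6654 0.6649 0.6653
 0.6654 0.665 ]
```

Request:
jog_arm([
  [[0,0,0],-1,87],
  [[0.21,0.36,0],0,60],
  [[0,0,0.9],0,50],
  [[0,0,0.95],0,50],
  [[0,0,0.95],0,50],
  [[0,0,0.95],0,50],
  [[0,0,0.95],0,50],
  [[0,0,0.95],0,50],
  [[0,0,0.7],0,50],
  [[0,0,0.4],0,50],
  [[0,0,0.2],0,50],
  [[0,0,0],0,50],
  [[0,0,0],0,50],
])

```text
t: 5.52
tool_pos: [0.4844, -0.2629, 0.0635]
orientation: [[-0.123, 0.992, 0.001], [0.992, 0.123, -0.001], [-0.001, 0.001, -1.0]]
force: [-0.7, -0.0, 0.7]
width: 0.0498
grip_force: 0.0
```

Request:
jog_arm([
  [[0,0,0],0,30],
  [[0,0,0],0,20],
  [[0,0,0],0,14],
  [[0,0,0],0,8],
  [[0,0,0],0,5],
  [[0,0,0],0,0],
  [[0,0,0],0,0],
  [[0,0,0],0,0],
])

```text
t: 6.52
tool_pos: [0.4839, -0.2628, 0.0629]
orientation: [[-0.123, 0.992, -0.0], [0.992, 0.123, -0.0], [-0.0, -0.0, -1.0]]
force: [-1.7, -0.0, 2.9]
width: 0.0269
grip_force: 30.0
```

```bash
python3 - <<'E'
from h import *
s=monitor.state(); print(s['width'],s['grip_force'],s['force'],s['torque'])
p,d=grab('wrist','w2'); cv2.imwrite('pics/w2c.png',cv2.resize(p[180:420,130:430,::-1],None,fx=2.6,fy=2.4))
W,p=cloud('w1')
# knob profile in w1
m=(abs(W[...,0]-.484)<.03)&(abs(W[...,1]+.262)<.035)&(W[...,2]>.042)
v,u=np.where(m); print(u.min(),u.max(),v.min(),v.max())
for vv in range(v.min(),v.max()+1,3):
    q=W[vv,u.min():u.max()+1]; print(vv,[int(z*1000) for z in q[:,2]])
E
```

```text
0.02685273085582048 30.000382661819458 [-1.6626284  -0.00844304  2.91795773] [-0.03152389  0.21591809  0.01095609]
156 461 169 419Traceback (most recent call last):
  File "<stdin>", line 9, in <module>
ValueError: cannot convert float NaN to integer
```

View pics/w2c.png

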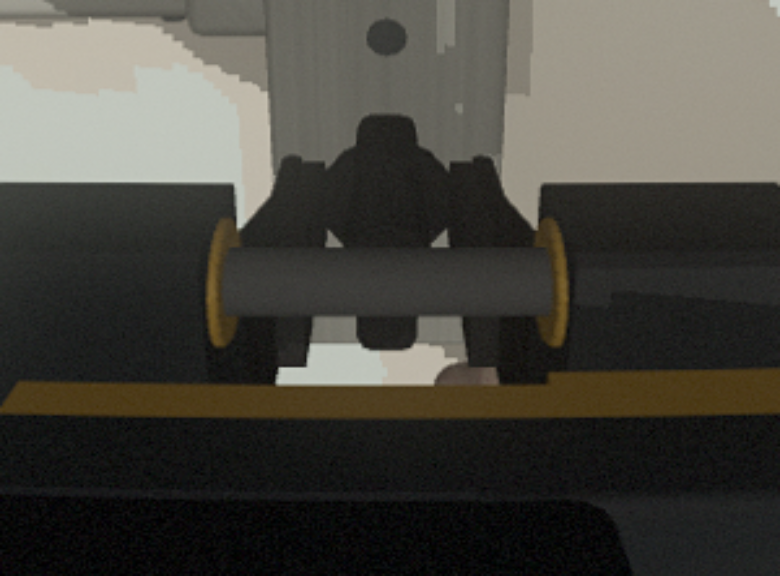

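The fingertips have clamped the round hub under the bar (at about (385,195) in the crop) instead of the bar, so I need to grip higher.

```bash
python3 - <<'E'
from h import *
W,p=cloud('w1')
for v in range(168,224,4): print(v,' '.join('%2d'%(1000*z) if z==z else '--' for z in W[v,264:308,2][::2]))
E
```

```text
168 35 37 36 36 37 36 36 35 35 36 35 38 36 36 35 37 37 36 36 36 36 35
172 35 35 37 36 36 36 35 60 68 70 73 73 68 35 35 35 34 36 38 36 36 36
176 36 37 37 35 35 36 36 76 77 76 77 77 77 35 35 36 37 37 36 36 36 36
180 36 36 36 36 36 36 -- 73 77 77 76 78 77 51 51 51 35 35 37 37 37 37
184 36 36 37 36 37 51 50 52 77 77 77 77 76 74 51 51 51 37 35 36 36 36
188 36 38 35 36 37 50 52 50 75 77 77 78 77 76 67 51 51 50 36 37 37 37
192 37 37 36 36 36 50 51 69 79 78 77 77 78 77 78 50 50 52 36 38 35 35
196 35 38 36 37 37 50 51 77 77 78 78 79 78 78 78 76 50 35 37 36 35 36
200 36 36 37 36 36 37 37 50 77 77 77 78 77 77 79 36 37 36 35 36 37 36
204  0 35 36 37 37 37 36 36 36 75 77 77 77 76 76 37 37 36 37 37 37 37
208  0 36 36 38 36 37 36 38 35 74 76 77 77 76 76 37 36 37 38 36 35 37
212  1 37 37 35 36 36 37 36 36 36 77 76 77 76 77 74 37 35 36 37 36 37
216  1 35 36 36 36 35 36 36 36 35 36 75 75 38 37 37 37 37 36 36 38 38
220  0  1 35 36 35 37 36 36 36 36 37 38 38 36 38 36 36 37 37 36 35 37
```

Request:
jog_arm([
  [[0,0,0],0,40],
  [[0,0,0],0,40],
  [[0,0,-0.2],0,40],
  [[0,0,0],0,30],
  [[0,0,0],0,15],
  [[0,0,0],0,8],
  [[0,0,0],0,0],
  [[0,0,0],0,0],
  [[0,0,0],0,0],
  [[0,0,0],0,0],
])

```text
t: 7.82
tool_pos: [0.4839, -0.2627, 0.0677]
orientation: [[-0.123, 0.992, -0.0], [0.992, 0.123, 0.0], [0.0, -0.0, -1.0]]
force: [-0.6, -0.1, -0.2]
width: 0.0119
grip_force: 30.0
```

Request:
jog_arm([
  [[0,0,-0.2],0,0],
  [[0,0,-0.5],0,0],
  [[0,0,-0.8],0,0],
  [[0,0,-0.9],0,0],
  [[0,0,-0.9],0,0],
  [[0,0,-0.8],0,0],
  [[0,0,-0.4],0,0],
  [[0,0,0],0.5,0],
  [[0.2,0.2,0],0.42,0],
  [[0.5,0.55,0],0,0],
  [[0.6,0.7,0],0,0],
  [[0.6,0.7,0],0,0],
  [[0.6,0.7,0],0,0],
  [[0.6,0.7,0],0,0],
  [[0.6,0.7,0],0,0],
  [[0.6,0.7,0],0,0],
  [[0.6,0.7,0],0,0],
  [[0.6,0.6,0],0,0],
  [[0.5,0.4,0],0,0],
  [[0.1,0.1,0],0,0],
])

```text
t: 10.32
tool_pos: [0.6538, -0.1091, 0.1803]
orientation: [[0.003, 1.0, -0.0], [1.0, -0.003, 0.001], [0.001, -0.0, -1.0]]
force: [-0.5, -0.4, -2.5]
width: 0.0115
grip_force: 30.0
```

Request:
jog_arm([
  [[0,0,0],0,0],
  [[0,0,0],0,0],
])

```text
t: 10.58
tool_pos: [0.6527, -0.112, 0.1803]
orientation: [[0.007, 1.0, -0.001], [1.0, -0.007, -0.001], [-0.001, -0.001, -1.0]]
force: [-0.6, -0.8, -3.8]
width: 0.0117
grip_force: 30.0
```

```bash
python3 - <<'E'
from h import *
s=monitor.state(); print(s['tool_pos'],s['orientation'].tolist() if hasattr(s['orientation'],'tolist') else s['orientation'],s['force'],s['joint_positions'])
grab('wrist','w3'); grab('top','t3')
E
```

```text
[ 0.65265262 -0.11203279  0.18025521] [[0.006645760575074127, 0.999977760422401, -0.0005590411237801711], [0.9999774702297675, -0.0066462848494081295, -0.0009412388511851659], [-0.0009449334649818775, -0.0005527732806632227, -0.9999994007710439]] [-0.62455771 -0.83640598 -3.83262692] [ 0.42414557  0.53955818 -0.46049983  1.6055549   0.26596202  1.05962326
 -0.11748894]
```

View pics/w3.png

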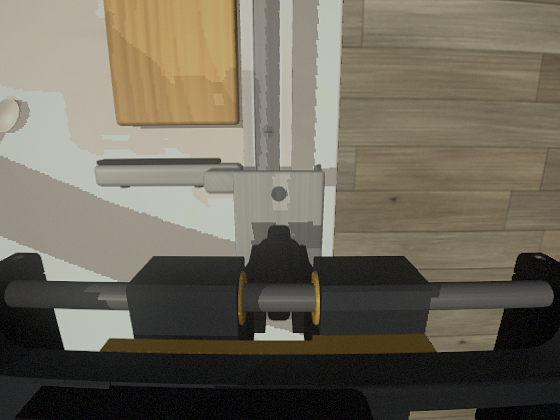

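```bash
cat >> h.py <<'E'
def edges(W,xr,yr,z0,z1,n=10,bw=.004):
    m=(W[...,0]>xr[0])&(W[...,0]<xr[1])&(W[...,1]>yr[0])&(W[...,1]<yr[1])&(W[...,2]>z0)&(W[...,2]<z1)
    Q=W[m]; yy=[];lo=[];hi=[]
    for y in np.linspace(yr[0]+bw,yr[1]-bw,n):
        q=Q[abs(Q[:,1]-y)<bw,0]
        if len(q)>5: yy.append(y);lo.append(np.percentile(q,1));hi.append(np.percentile(q,99))
    return np.array(yy),np.array(lo),np.array(hi),Q
E
python3 - <<'E'
from h import *
def show(n,W,*a):
    y,l,h,Q=edges(W,*a); y0=y.mean()
    print(n,len(Q),'z',np.median(Q[:,2]).round(4),'at y',y0.round(3),'lo',np.polyfit(y-y0,l,1).round(4),'hi',np.polyfit(y-y0,h,1).round(4),'ylim',np.percentile(Q[:,1],[.5,99.5]).round(4))
W,p=cloud('w3')
show('rail',W,(.6,.69),(-.02,.13),.028,.037)
show('lipL',W,(.6,.643),(-.02,.13),.028,.037); show('lipR',W,(.643,.69),(-.02,.13),.028,.037)
show('saddle',W,(.615,.70),(-.10,-.065),.138,.156)
show('arm',W,(.53,.61),(-.12,-.02),.11,.135)
show('board',W,(.48,.63),(-.06,.08),.013,.026)
W,p=cloud('t3')
show('T rail',W,(.6,.69),(-.03,.17),.026,.037)
show('T rail0',cloud('top0')[0],(.6,.69),(-.2,.17),.026,.037)
show('T board',W,(.48,.63),(-.06,.19),.013,.026)
show('T fence',W,(.48,.62),(.15,.26),.026,.06)
print('railend',np.nanmin(edges(cloud('w1')[0],(.6,.69),(-.26,-.1),.026,.037)[3][:,1]))
E
```

```text
rail 2758 z 0.0328 at y 0.023 lo [0.0093 0.6213] hi [0.0107 0.6656] ylim [-0.0194  0.0656]
lipL 1387 z 0.0328 at y 0.023 lo [0.0064 0.6212] hi [0.0125 0.6321] ylim [-0.0199  0.0658]
lipR 1371 z 0.0328 at y 0.023 lo [-0.0079  0.655 ] hi [0.0108 0.6656] ylim [-0.0194  0.0655]
saddle 5246 z 0.1491 at y -0.082 lo [-0.5321  0.6227] hi [-0.0059  0.6796] ylim [-0.0997 -0.0652]
arm 2979 z 0.1326 at y -0.065 lo [0.0398 0.5362] hi [0.2201 0.6072] ylim [-0.0748 -0.0567]
board 15892 z 0.0208 at y 0.025 lo [0.0014 0.4977] hi [-0.3434  0.6066] ylim [-0.0358  0.0724]
T rail 798 z 0.0318 at y 0.07 lo [0.0074 0.6197] hi [0.0033 0.6639] ylim [-0.0292  0.1691]
T rail0 1468 z 0.0319 at y -0.015 lo [0.0076 0.6191] hi [0.0009 0.6639] ylim [-0.1983  0.168 ]
T board 4124 z 0.0201 at y 0.065 lo [0.0076 0.4944] hi [0.0085 0.6197] ylim [-0.0344  0.1731]
T fence 108 z 0.0379 at y 0.216 lo [-1.0999  0.5924] hi [-3.000e-04  6.189e-01] ylim [0.177  0.2573]
railend -0.21465882095486752
```

```bash
python3 - <<'E'
from h import *
W,p=cloud('w3')
def plane(xr,yr,zr,n):
    Q=W[(W[...,0]>xr[0])&(W[...,0]<xr[1])&(W[...,1]>yr[0])&(W[...,1]<yr[1])&(W[...,2]>zr[0])&(W[...,2]<zr[1])]
    A=np.c_[Q[:,0]-.6527,Q[:,1]+.112,np.ones(len(Q))]; print(n,np.linalg.lstsq(A,Q[:,2],rcond=None)[0].round(4))
    return Q
S=plane((.62,.68),(-.10,-.064),(.142,.155),'saddle'); A=plane((.535,.60),(-.1,-.05),(.12,.14),'arm'); plane((.49,.6),(-.03,.08),(.015,.026),'board'); plane((.6,.67),(-.02,.08),(.028,.038),'rail')
for Q,r,n in((A,(.54,.60),'arm'),(S,(.63,.675),'sad')):
    xs=np.linspace(*r,9); e=[np.percentile(Q[abs(Q[:,0]-x)<.004,1],[1,99]) for x in xs]; e=np.array(e); print(n,[np.polyfit(xs-.6527,e[:,i],1).round(4) for i in(0,1)],[np.mean(e[:,i]).round(4) for i in (0,1)])
E
```

```text
saddle [ 0.0092 -0.0071  0.1493]
arm [ 0.0016 -0.1581  0.1399]
board [0.0014 0.0005 0.0209]
rail [-0.0003  0.0012  0.0326]
arm [array([ 0.0062, -0.0732]), array([-0.0141, -0.0582])] [np.float64(-0.0737), np.float64(-0.057)]
sad [array([ 0.0023, -0.0989]), array([ 0.0007, -0.0643])] [np.float64(-0.0989), np.float64(-0.0643)]
```

Request:
jog_arm([
  [[-0.2,-0.2,0.4],0,0],
  [[-0.32,-0.2,0.6],0,0],
  [[0,0,0.6],0,0],
  [[0,0,0.5],0,0],
  [[0,0,0.3],0,0],
  [[0,0,0.1],0,0],
  [[0,0,0],0,0],
  [[0,0,0],0,0],
])

```text
t: 11.68
tool_pos: [0.6436, -0.1237, 0.1184]
orientation: [[0.005, 1.0, 0.001], [1.0, -0.005, -0.0], [-0.0, 0.001, -1.0]]
force: [0.1, 0.4, -2.6]
width: 0.0119
grip_force: 30.0
```

```bash
python3 - <<'E'
from h import *
s=monitor.state(); print(s['tool_pos'],s['orientation'],s['force'],s['torque'])
grab('wrist','w4')
W,p=cloud('w4')
for n,a in dict(rail=((.6,.69),(-.045,.08),.028,.037),saddle=((.630,.70),(-.115,-.08),.074,.095)).items():
    y,l,h,Q=edges(W,*a); print(n,len(Q),'z',np.median(Q[:,2]).round(4),'y',y.mean().round(3),np.polyfit(y-y.mean(),l,1).round(4),np.polyfit(y-y.mean(),h,1).round(4))
E
```

```text
[ 0.64357698 -0.12367729  0.11839375] [[ 5.08257600e-03  9.99986402e-01  1.16751159e-03]
 [ 9.99987066e-01 -5.08235071e-03 -1.95856056e-04]
 [-1.89919690e-04  1.16849194e-03 -9.99999299e-01]] [ 0.05213021  0.38134602 -2.60808764] [-0.03699091 -0.15062294  0.00083858]
rail 3909 z 0.0328 y -0.002 [0.0109 0.6211] [5.000e-04 6.653e-01]
saddle 3547 z 0.0873 y -0.098 [0.0019 0.6304] [-0.008   0.6707]
```

View pics/w4.png

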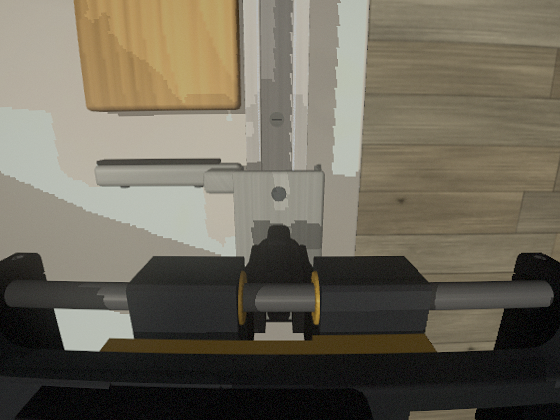

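Request:
jog_arm([
  [[0,-0.04,0.2],0,0],
  [[0,0,0.2],0,0],
  [[0,0,0.2],0,0],
  [[0,0,0.2],0,0],
  [[0,0,0.2],0,0],
  [[0,0,0.15],0,0],
  [[0,0,0.1],0,0],
  [[0,0,0],0,0],
  [[0,0,0],0,0],
])

```text
t: 12.85
tool_pos: [0.6423, -0.1237, 0.0867]
orientation: [[0.005, 1.0, 0.0], [1.0, -0.005, -0.0], [-0.0, 0.0, -1.0]]
force: [0.6, 0.2, -2.6]
width: 0.0118
grip_force: 30.0
```

Request:
jog_arm([
  [[0,0,0.12],0,0],
  [[0,0,0.12],0,0],
  [[0,0,0.12],0,0],
  [[0,0,0.1],0,0],
  [[0,0,0.08],0,0],
  [[0,0,0.04],0,0],
  [[0,0,0],0,0],
  [[0,0,0],0,0],
])

```text
t: 13.85
tool_pos: [0.6422, -0.1237, 0.0722]
orientation: [[0.005, 1.0, 0.0], [1.0, -0.005, -0.0], [-0.0, 0.0, -1.0]]
force: [-0.9, -0.6, -2.8]
width: 0.0122
grip_force: 30.0
```

Request:
jog_arm([
  [[0,0,0.04],0,0],
  [[0,0,0.04],0,0],
  [[0,0,0.02],0,0],
  [[0,0,0],0,0],
  [[0,0,0],0,0],
])

```text
t: 14.48
tool_pos: [0.6425, -0.1238, 0.0705]
orientation: [[0.005, 1.0, 0.001], [1.0, -0.005, -0.0], [-0.0, 0.001, -1.0]]
force: [-1.9, -1.1, 5.5]
width: 0.0116
grip_force: 30.0
```

Request:
jog_arm([
  [[0,0,0.06],0,0],
  [[0,0,0.06],0,0],
  [[0,0,0.06],0,0],
  [[0,0,0.06],0,0],
  [[0,0,0.04],0,0],
  [[0,0,0],0,0],
  [[0,0,0],0,0],
  [[0,0,0],0,0],
])

```text
t: 15.48
tool_pos: [0.6426, -0.1238, 0.0646]
orientation: [[0.005, 1.0, 0.001], [1.0, -0.005, -0.001], [-0.001, 0.001, -1.0]]
force: [-4.8, -0.1, 10.0]
width: 0.0119
grip_force: 30.0
```

Request:
jog_arm([
  [[0,-0.02,0.03],0,0],
  [[0,0,0.02],0,0],
  [[0,0,0],0,0],
  [[0,0,0],0.5,0],
  [[0,0,0],0.6,0],
  [[0,0,0],0.6,0],
  [[0,0,0],0.6,0],
  [[0,0,0],0,0],
  [[0,0,0],0,0],
])

```text
t: 16.6
tool_pos: [0.6428, -0.1238, 0.0638]
orientation: [[0.321, 0.947, 0.003], [0.947, -0.321, -0.001], [0.0, 0.003, -1.0]]
force: [-4.1, 0.1, 11.0]
width: 0.0116
grip_force: 30.0
```

Request:
jog_arm([
  [[0,0,0],0.6,0],
  [[0,0,0],0.7,0],
  [[0,0,0],0.7,0],
  [[0,0,0],0.7,0],
  [[0,0,0],0.7,0],
  [[0,0,0],0.7,0],
  [[0,0,0],0.7,0],
  [[0,0,0],0.7,0],
  [[0,0,0],0.7,0],
  [[0,0,0],0.7,0],
  [[0,0,0],0.7,0],
  [[0,0,0],0.6,0],
  [[0,0,0],0.5,0],
  [[0,0,0],0.3,0],
  [[0,0,0],0,0],
  [[0,0,0],0,0],
])

```text
t: 18.6
tool_pos: [0.6432, -0.1244, 0.0639]
orientation: [[1.0, -0.011, 0.004], [-0.011, -1.0, -0.001], [0.004, 0.001, -1.0]]
force: [-2.9, -0.9, 12.5]
width: 0.0122
grip_force: 30.0
```

```bash
python3 - <<'E'
from h import *
s=monitor.state(); print(s['tool_pos'],s['orientation'],s['force'],s['torque'],s['joint_positions'])
p,d=grab('wrist','w5')
E
```

```text
[ 0.64319602 -0.1244259   0.06394321] [[ 0.99992902 -0.01131037  0.00374669]
 [-0.01130492 -0.99993501 -0.0014721 ]
 [ 0.00376309  0.00142964 -0.9999919 ]] [-2.93342609 -0.86052704 12.52866827] [-0.04382738  0.76405609  0.22016224] [ 0.13694769  0.61311123 -0.01515109  1.73125081  0.01362759  0.79343032
 -1.46707117]
```

View pics/w5.png

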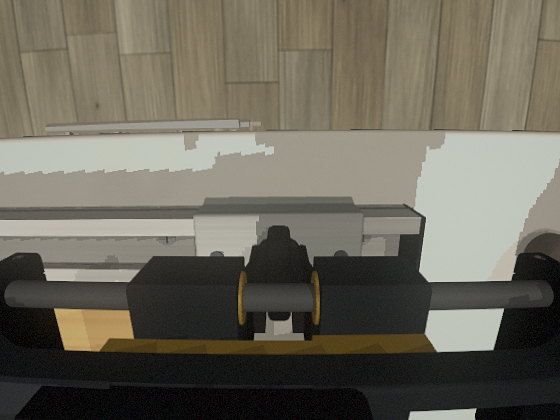

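Request:
jog_arm([
  [[0,0,-0.05],0,0],
  [[0,0,-0.05],0,0],
  [[0,0,-0.05],0,0],
  [[0,0,-0.04],0,0],
  [[0,0,0],0,0],
  [[0,0,0],0,0],
])

```text
t: 19.4
tool_pos: [0.6432, -0.1244, 0.068]
orientation: [[1.0, -0.011, 0.004], [-0.011, -1.0, -0.001], [0.004, 0.001, -1.0]]
force: [-0.9, -0.5, 8.0]
width: 0.0114
grip_force: 30.0
```

Request:
jog_arm([
  [[0,0,0],0,16],
  [[0,0,0],0,20],
  [[0,0,0],0,20],
  [[0,0,0],0,20],
])

```text
t: 19.9
tool_pos: [0.6419, -0.1234, 0.066]
orientation: [[1.0, -0.012, 0.0], [-0.012, -1.0, 0.0], [0.0, -0.0, -1.0]]
force: [-0.3, 1.0, 1.4]
width: 0.0199
grip_force: 0.8
```

```bash
python3 - <<'E'
from h import *
s=monitor.state(); print(s['tool_pos'],s['orientation'][0],s['force'],s['torque'],s['width'])
W,p=cloud('w5')
g=grab('wrist','w6')
for f in('w5','w6'):
    W,p=cloud(f); Q=W[(abs(W[...,0]-.6428)<.03)&(abs(W[...,1]+.124)<.02)&(W[...,2]>.058)&(W[...,2]<.09)]; print(f,len(Q),np.percentile(Q[:,2],[50,90]))
    S=W[(abs(W[...,0]-.65)<.05)&(W[...,1]>-.19)&(W[...,1]<-.06)&(W[...,2]>.037)&(W[...,2]<.046)]; print(len(S),np.median(S[:,2]),np.percentile(S[:,1],[1,99]),np.percentile(S[:,0],[1,99]))
    Q=Q[Q[:,2]>.068]; r=cv2.minAreaRect(Q[:,:2].astype(np.float32)); print(r)
    
E
```

```text
[ 0.64185155 -0.12344727  0.06604625] [ 9.99929167e-01 -1.18941569e-02  4.35609876e-04] [-0.28013067  0.95912198  1.40771491] [ 0.2477257  -0.08857703 -0.00510399] 0.019939677477675038
w5 2564 [0.07338194 0.08356648]
6407 0.0407317926277635 [-0.17308496 -0.07551368] [0.64324355 0.67040406]
((0.6445016264915466, -0.12759341299533844), (0.04579222947359085, 0.030379625037312508), 17.814334869384766)
w6 3039 [0.07773888 0.08322622]
6809 0.040761407997827515 [-0.17313827 -0.07547179] [0.63607096 0.67037225]
((0.6450285911560059, -0.1257202923297882), (0.04058169573545456, 0.039320725947618484), 37.2340202331543)
```

Request:
jog_arm([
  [[0,0,-0.08],0,20],
  [[0,-0.06,0],0,20],
  [[0,-0.08,0],0,20],
  [[0,-0.08,0],0,20],
  [[0,-0.1,0],0,20],
  [[0,-0.12,0],0,20],
  [[0,-0.12,0],0,20],
  [[0,-0.12,0],0,20],
  [[0,-0.12,0],0,20],
  [[0,-0.12,0],0,20],
  [[0,0,0],0,20],
])

```text
t: 21.32
tool_pos: [0.6413, -0.103, 0.0679]
orientation: [[1.0, -0.013, -0.001], [-0.013, -1.0, -0.003], [-0.001, 0.003, -1.0]]
force: [-0.9, -5.9, 0.5]
width: 0.0201
grip_force: 2.5
```

Request:
jog_arm([
  [[0,-0.08,0],0,20],
  [[0,-0.08,0],0,20],
  [[0,-0.08,0],0,20],
  [[0,-0.08,0],0,20],
  [[0,-0.08,0],0,20],
  [[0,-0.08,0],0,20],
  [[0,-0.08,0],0,20],
  [[0,-0.08,0],0,20],
  [[0,-0.08,0],0,20],
  [[0,-0.08,0],0,20],
  [[0,0,0],0,20],
])

```text
t: 22.7
tool_pos: [0.6417, -0.0842, 0.0679]
orientation: [[1.0, -0.014, -0.0], [-0.014, -1.0, -0.004], [-0.0, 0.004, -1.0]]
force: [-0.5, -7.2, -0.6]
width: 0.0204
grip_force: 3.4
```

```bash
python3 - <<'E'
from h import *
s=monitor.state(); print(s['tool_pos'],s['force'],s['torque'],s['width'],s['t'])
grab('top','t7'); W,p=cloud('t7')
y,l,h,Q=edges(W,(.48,.635),(-.06,.215),.013,.026); print(np.percentile(Q[:,1],[.5,99.5]),np.polyfit(y,l,1))
cv2.imwrite('pics/t7c.png',cv2.resize(p[120:300,120:400,::-1],None,fx=2.8,fy=2.8))
E
```

```text
[ 0.64174394 -0.08420078  0.06787121] [-0.50978141 -7.20961184 -0.58361502] [-1.43656056  0.03624041 -0.00482354] 0.020357161821498118 22.7
[-0.04884506  0.2058004 ] [0.14794614 0.48815878]
```

View pics/t7c.png

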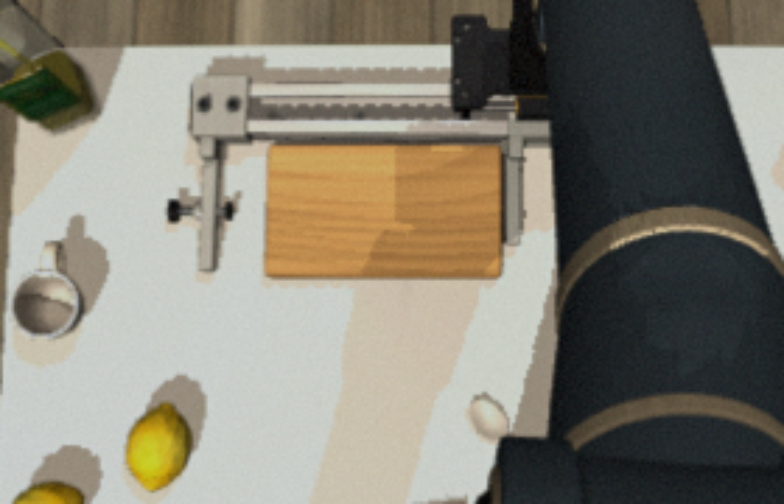

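The crop shows the arm's rubber just at the board's end (502,190), the board square, and about 29 mm left to the buffer foot at (232,211).

Request:
jog_arm([
  [[0,-0.06,0],0,20],
  [[0,-0.06,0],0,20],
  [[0,-0.06,0],0,20],
  [[0,-0.06,0],0,20],
  [[0,-0.06,0],0,20],
  [[0,-0.06,0],0,20],
  [[0,-0.06,0],0,20],
  [[0,-0.06,0],0,20],
  [[0,-0.06,0],0,20],
  [[0,-0.06,0],0,20],
  [[0,-0.06,0],0,20],
  [[0,-0.06,0],0,20],
  [[0,0,0],0,20],
])

```text
t: 24.38
tool_pos: [0.6414, -0.0665, 0.0678]
orientation: [[1.0, -0.014, -0.002], [-0.014, -1.0, -0.004], [-0.002, 0.004, -1.0]]
force: [-1.2, -6.8, -0.1]
width: 0.0202
grip_force: 3.5
```

Request:
jog_arm([
  [[0,-0.04,0],0,20],
  [[0,-0.04,0],0,20],
  [[0,-0.04,0],0,20],
  [[0,-0.04,0],0,20],
])

```text
t: 24.88
tool_pos: [0.6414, -0.0628, 0.0679]
orientation: [[1.0, -0.014, -0.002], [-0.015, -1.0, -0.005], [-0.002, 0.005, -1.0]]
force: [-1.4, -7.9, 0.0]
width: 0.0199
grip_force: 3.8
```

Request:
jog_arm([
  [[0,-0.04,0],0,20],
  [[0,-0.04,0],0,20],
  [[0,-0.04,0],0,20],
  [[0,-0.04,0],0,20],
])

```text
t: 25.38
tool_pos: [0.6414, -0.0588, 0.0678]
orientation: [[1.0, -0.014, -0.002], [-0.014, -1.0, -0.005], [-0.002, 0.005, -1.0]]
force: [-1.5, -7.7, 0.2]
width: 0.02
grip_force: 3.7
```

Request:
jog_arm([
  [[0,-0.04,0],0,20],
  [[0,-0.04,0],0,20],
  [[0,-0.04,0],0,20],
])

```text
t: 25.75
tool_pos: [0.6414, -0.0558, 0.0678]
orientation: [[1.0, -0.014, -0.002], [-0.014, -1.0, -0.005], [-0.002, 0.005, -1.0]]
force: [-0.6, -7.7, 0.2]
width: 0.0199
grip_force: 3.7
```

Request:
jog_arm([
  [[0,-0.04,0],0,20],
  [[0,-0.04,0],0,20],
])

```text
t: 26.0
tool_pos: [0.6415, -0.0538, 0.0678]
orientation: [[1.0, -0.014, -0.002], [-0.014, -1.0, -0.005], [-0.002, 0.005, -1.0]]
force: [-1.8, -6.7, -0.0]
width: 0.0203
grip_force: 3.7
```

Request:
jog_arm([
  [[0,-0.04,0],0,20],
  [[0,-0.03,0],0,20],
])

```text
t: 26.25
tool_pos: [0.6415, -0.0531, 0.0678]
orientation: [[1.0, -0.015, -0.002], [-0.015, -1.0, -0.006], [-0.002, 0.006, -1.0]]
force: [-0.6, -9.4, -0.0]
width: 0.0201
grip_force: 4.8
```

Request:
jog_arm([
  [[0,-0.03,0],0,20],
  [[0,-0.02,0],0,20],
  [[0,0,0],0,20],
])

```text
t: 26.62
tool_pos: [0.6415, -0.053, 0.0678]
orientation: [[1.0, -0.016, -0.002], [-0.016, -1.0, -0.007], [-0.002, 0.007, -1.0]]
force: [-1.1, -10.9, -0.4]
width: 0.0201
grip_force: 5.3
```

Request:
jog_arm([
  [[0,-0.02,0],0,20],
  [[0,-0.02,0],0,20],
  [[0,0,0],0,20],
])

```text
t: 27.0
tool_pos: [0.6415, -0.0529, 0.0678]
orientation: [[1.0, -0.016, -0.002], [-0.016, -1.0, -0.008], [-0.002, 0.008, -1.0]]
force: [-2.1, -11.9, 0.3]
width: 0.02
grip_force: 5.9
```

Request:
jog_arm([
  [[0,-0.04,0],0,20],
  [[0,-0.04,0],0,20],
  [[0,-0.02,0],0,20],
  [[0,0,0],0,20],
  [[0,0,0],0,20],
])

```text
t: 27.62
tool_pos: [0.6415, -0.0525, 0.0678]
orientation: [[1.0, -0.017, -0.002], [-0.017, -1.0, -0.01], [-0.002, 0.01, -1.0]]
force: [-1.6, -15.3, 0.2]
width: 0.0202
grip_force: 7.4
```

Request:
jog_arm([
  [[0,-0.03,0],0,20],
  [[0,-0.03,0],0,20],
  [[0,0,0],0,20],
  [[0,0,0],0,20],
])

```text
t: 28.12
tool_pos: [0.6415, -0.0521, 0.0679]
orientation: [[1.0, -0.018, -0.002], [-0.018, -1.0, -0.012], [-0.002, 0.012, -1.0]]
force: [-1.1, -17.0, -0.8]
width: 0.0204
grip_force: 8.3
```

Request:
jog_arm([
  [[0,-0.02,0],0,20],
  [[0,0,0],0,20],
  [[0,0,0],0,20],
  [[0,0.03,0],0,20],
  [[0,0.04,0],0,20],
  [[0,0.04,0],0,20],
  [[0,0.04,0],0,20],
  [[0,0.04,0],0,20],
  [[0,0.04,0],0,20],
  [[0,0.04,0],0,20],
  [[0,0.04,0],0,20],
  [[0,0,0],0,20],
  [[0,0,0],0,20],
])

```text
t: 29.75
tool_pos: [0.6415, -0.0526, 0.0679]
orientation: [[1.0, -0.014, -0.002], [-0.014, -1.0, -0.004], [-0.002, 0.004, -1.0]]
force: [-2.0, -7.6, -0.0]
width: 0.0198
grip_force: 3.4
```

Request:
jog_arm([
  [[0,0.04,0],0,20],
  [[0,0.04,0],0,20],
  [[0,0.04,0],0,20],
  [[0,0.04,0],0,20],
  [[0,0.04,0],0,20],
  [[0,0.03,0],0,20],
  [[0,0,0],0,20],
  [[0,0,0],0,20],
])

```text
t: 30.75
tool_pos: [0.643, -0.0538, 0.0683]
orientation: [[1.0, -0.011, 0.001], [-0.011, -1.0, 0.001], [0.001, -0.001, -1.0]]
force: [-0.6, -0.6, -0.1]
width: 0.0196
grip_force: 0.0
```

Request:
jog_arm([
  [[0,0.1,0],0,24],
  [[0,0,0],0,30],
  [[0,0,0],0,30],
  [[0,0,-0.2],0,30],
  [[0,0,-0.4],0,30],
  [[0,0,-0.8],0,30],
  [[0,0,-0.9],0,30],
  [[0,0,-0.9],0,30],
  [[0,0,-0.9],0,30],
  [[0,0,-0.5],0,30],
  [[-0.9,0,0],0,30],
  [[-0.9,0,0],0,30],
  [[-0.9,0,0],0,30],
  [[-0.9,0,0],0,30],
  [[-0.9,0,0],0,30],
  [[0,0,0],0,30],
  [[0,0,0],0,30],
])

```text
t: 32.88
tool_pos: [0.5308, -0.0559, 0.1836]
orientation: [[1.0, -0.012, 0.002], [-0.012, -1.0, -0.0], [0.002, 0.0, -1.0]]
force: [-0.5, 0.2, -0.5]
width: 0.0299
grip_force: 0.0
```

```bash
python3 - <<'E'
from h import *
s=monitor.state(); print(s['t'],s['tool_pos'],s['force'])
p,d=grab('wrist','w8'); W,_=cloud('w8')
r=rect(W,(.643,-.056),(.035,.03),.068,.085,'knob'); rect(W,(.643,-.06),(.04,.07),.036,.046,'saddle')
p2,_=grab('top','t8'); c=cv2.resize(p2[120:300,100:340,::-1],(560,420)); cv2.imwrite('pics/f.png',np.vstack([cv2.resize(p[:,:,::-1],(400,300)),cv2.resize(c,(400,300))]))
E
```

```text
32.875 [ 0.53084378 -0.05587966  0.18356509] [-0.48499475  0.18905323 -0.54494109]
knob 1070 [ 0.6428 -0.0571] [0.016  0.0456] 89.81 z 0.0785
saddle 6136 [ 0.6374 -0.0568] [0.0668 0.1008] 1.45 z 0.0408
```

View pics/f.png

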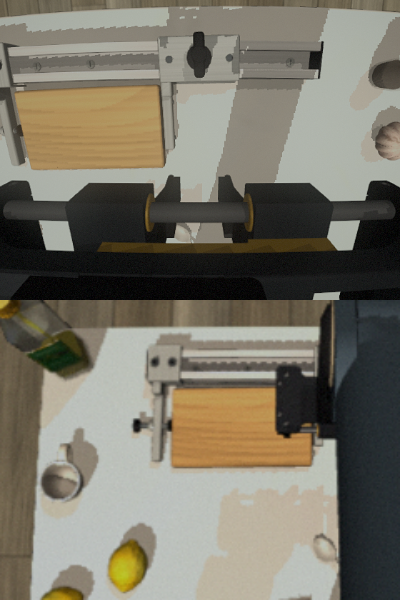

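The stop is locked on the rail with its knob crosswise at (200,55). The board lies square between the arm and the buffer foot (168,425), and the robot is clear of everything.

```bash
python3 -c "
from rig import job
print(job.hand_in())"
```

```text
the job is handed in; nothing more can be done
None
```

The job is handed in, with no verdict returned: the stop is seated and locked on the rail with its knob a quarter turn over, the board was pushed onto the buffer with about 9–10 N beyond sliding friction, and the arm is clear; I didn't measure the grip left on the board after backing off.

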